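# Set the slicer's thickness lever to its third click

## Robot

A 6-joint arm with a two-finger parallel gripper is mounted at the origin on the work surface. World frame = base frame: x ahead of the robot, y to its left, z up, the work surface at z = 0. Lengths are in m, angles in rad, forces in N, time in s.
With the tool pointing down it reaches from about 0.25 to 0.85 m from the base axis. Payload 12.5 kg.
Tool frame: the origin (TCP) lies between the finger pads; the fingertips stand 11 mm ahead of it and the grasp point (between the pads) lies 8 mm behind it; z points along the fingers, y is the direction in which the jaws open and shut (so a half turn about z gives the same grasp; the last joint's range is limited). The gripper opens to 93 mm and grips with 3 to 60 N. Pads are 15 mm wide; open, the fingers measure 128 mm over their backs; the gripper's body (75 mm by 188 mm) begins 65 mm behind the grasp point.
Start: joints at [-1.202, 0.351, 1.652, -0, 1.139, -0.085], TCP at [0.241, -0.494, 0.23] pointing down, gripper open.
Joint ranges: [-2.75, 2.75], [-0.79, 2.1], [0.01, 2.65], [-1.57, 4.71], [0.07, 3.14], [-2.87, 2.87]. Speed limits (rad/s): [2.22, 2.22, 2.79, 3.14, 3.14, 3.14].

## Interface

Orientations are given as [roll, pitch, yaw] about the fixed x, y, z axes, in that order (R = Rz(yaw) Ry(pitch) Rx(roll)).
In Python, from rig import bot gives the robot as it stands. The module is installed in compiled form; this text tells all that it offers. Calls block until the motion is done:
- bot.movep(position, orientation): joint-space move of the TCP to a pose.
- bot.move_linear(position, orientation=None, rate=0.15): straight line of the TCP; orientation=None keeps the orientation; rate is the mean speed in m/s.
- bot.move_j(angles): joint-space move.
- bot.command_gripper(opening, f_grip=None): finger opening in m; f_grip is the grip in N (None keeps the last); returns when the fingers have stopped.
- bot.sleep(seconds).
- bot.ik(position, orientation): joint angles nearest the present ones, or None.
- bot.read_camera(name): name is "side" or "top" or "wrist"; returns (picture, depth): 480x640x3 uint8, red, green, blue; 480x640 float32, m along the optical axis (not along the pixel's ray), 0 where there is no reading.
- bot.camera_model(name): a dict with "vertical_fov" (degrees; the focal length in pixels is half the picture's height over the tangent of half this angle, whatever the lens; pixels are square), "cx", "cy" (the principal point, pixels), "R" (3x3) and "t" (3): a world point X has camera coordinates R X + t; the wrist camera has in their place "mount" (4x4, takes a point from camera to tool coordinates, whose origin is the TCP and whose axes are the flange's). Camera axes: x right, y down, z forward; pixel columns grow to the right and rows downward; lengths in m; the calibration is good to about 2 mm. The wrist camera is an equidistant fisheye: a pixel r from the principal point sees the ray r / f radians off the axis. A picture is of the moment at which its call begins: read the wrist's pose just before it. camera_model takes no time and is no camera call.
A pose or a line that the arm cannot do raises bot.MotionError and nothing moves.
- bot.hand_in(): hands the job in, once; it reports no verdict.
Trained networks look in the newest picture that a camera, given by its name, has taken for a name from the list of things; names that differ only in an ending like _2 or _b are one class to them, and where a whole thing is asked for, a point or a joint stands for the part that bears it (a point fixed in the world has none). Each returns a list of dicts, best first, with "p" (0 to 1); they miss things now and then, are a little off and sometimes report something else, mostly with a low value. They report only what shows in the picture. A call takes as long as a camera call.
- bot.outline_of(camera, query): "mask" (480x640 bool, what is visible of it) and "xy" ([column, row] in pixels, amid what is visible of it).
Readings, each from a call of its own:
- bot.read_clock(): time.
- bot.read_q(): joint angles.
- bot.read_joint_velocities(): joint speeds.
- bot.read_joint_torque(): joint torques, N m.
- bot.read_ee_pos(): TCP position.
- bot.read_ee_rot(): TCP orientation.
- bot.read_wrist_force(): force on the tool from outside, world axes, zero at the start.
- bot.read_moment(): the same for the moment, N m.
- bot.read_width(): finger opening in m.
Only numpy, scipy, OpenCV 4.12 (cv2) and the standard library are available. Lean on these libraries where they do the work, as an engineer would, in place of code of your own. Each camera call takes 0.05 s, during which the arm holds its last target.

## Task

The bench slicer's thickness lever stands at its zero stop. With a fingertip push it along its slot from behind, feel the clicks and stop at the third one without running past it, then press the lock pad at the other end of the same rail fully down. Nothing is to be pinched or picked up: push the lever only on its near side, keep off its far side, and leave the things standing around where they are.

Things in the scene. Friction and masses are not known exactly. Their poses are not given: they have to be found in the camera images.
- slicer: Bench vegetable slicer, steel, fixed, standing on the bench at any of various places and yaws. Origin: under its middle, on the bench; x points away from the robot's side of it, y along its length (the direction in which the lever is pushed), z up. Index rail (aluminium): x from -85 to -35 mm, y from -110 to +110 mm, flat top 90 mm above the bench. Deck with blade: x from -35 to 115 mm, y from -170 to 170 mm, top at 70 mm, two low fences up to 80 mm.
- lever (a joint): Travel of the thickness lever along slicer +y, m: 0 at the zero stop (its start) to 0.080. Detents every 16 mm: clicks at 0.016, 0.032, 0.048 (third), 0.064, 0.080. Between two, resistance rises to about 6 N 4 mm on, then falls; just past halfway (8 mm on) it springs into the next ahead of the finger and stays; short of that it springs back. Six dark ribs on the rail mark zero and the clicks.
- lever_top (a point): Centre of the top of the lever's knob, a black upright block 26 mm across the rail (x of the slicer), 14 mm along it, 44 mm high, standing on the rail at slicer x = -60 mm, y = -85 mm + travel; its top is 135 mm above the bench. Axes as the slicer. Its near side, the one to push, is 7 mm towards slicer -y of this point. The far half of the knob (towards slicer +y, from 1 to 7 mm past this point, 22 mm across) is not to be touched.
- lock (a joint): How far the lock pad is pressed down, in m: 0 to 0.002 at the start, 0.010 fully down at its stop. It slides stiffly (about 4 N) and stays where it is left; no spring.
- lock_top (a point): Centre of the top of the lock pad, a black block 36 mm (slicer x) by 40 mm (slicer y) at slicer x = -60 mm, y = +80 mm, on the same rail; its top stands 16 mm above the rail when up, 6 mm when fully down. Axes as the slicer.
- pusher: Bystander: white plastic food pusher, a flat disc 84 mm across with a knob, 62 mm high, standing on the slicer's deck. Origin under its middle.
- ramekin: Bystander: white ceramic bowl 70 mm across, 42 mm high, standing in front of the rail. Origin under its middle.
- shaker: Bystander: glass jar 44 mm across, 75 mm high, standing in front of the rail (may have changed places with the bowl). Origin under its middle.
- tin: Bystander: tin can 74 mm across, 105 mm high. Origin under its middle.
- sauce: Bystander: amber bottle 60 mm across, 180 mm high. Origin under its middle.
- tub: Bystander: open white tub 130 x 100 x 70 mm. Origin under its middle.
- knife: Bystander: kitchen knife 320 mm long lying on a white cutting board to the robot's left. Origin under its middle.

How it is judged:
By the outcome, as a careful person would: the job done as asked, in the order asked, and still so for the second after the job is handed in, with the robot touching nothing.
It also fails if it takes over 51 s, if anything falls off the work surface, if the arm or the gripper's body presses on something with over 40 N, if the wrist force passes 120 N, or if a joint passes its speed limit or range.

## Working session

There is one attempt and no reset: what is moved stays moved. The work goes in short steps, each a Python script; the robot and the scene stay as the last script left them, time stands still between calls to the robot, and variables do not carry over. Pictures are saved under pics/ and viewed, and the job is handed in when it is done.

```bash
mkdir -p pics; python3 - <<'E'
from rig import bot
import cv2
for c in ("side","top","wrist"):
    p,d=bot.read_camera(c); cv2.imwrite(f"pics/{c}0.png",p[:,:,::-1])
    m=bot.camera_model(c); print(c,{k:(v if not hasattr(v,'tolist') else v.round(3).tolist()) for k,v in m.items()})
    for q in ("slicer","lever_top","lock_top"):
        for o in bot.outline_of(c,q)[:2]: print(c,q,o["p"],o["xy"],o["mask"].sum())
print(bot.read_clock(),bot.read_ee_rot())
E
```

```text
side {'vertical_fov': 53.219296671562894, 'cx': 323.6908017194141, 'cy': 250.93912038308844, 'R': [[-0.717, -0.696, -0.015], [-0.35, 0.379, -0.857], [0.602, -0.61, -0.515]], 't': [0.463, 0.252, 1.088]}
side slicer 0.79 [332.3, 244.2] 4990
side lever_top 0.58 [373.7, 213.0] 116
side lock_top 0.47 [346.6, 246.6] 104
top {'vertical_fov': 50.229510652745255, 'cx': 321.5980077333847, 'cy': 242.65254932186596, 'R': [[0.007, -1.0, -0.003], [-0.991, -0.007, -0.132], [0.132, 0.003, -0.991]], 't': [0.055, 0.551, 1.274]}
top slicer 0.61 [358.9, 206.0] 9085
top lever_top 0.41 [413.6, 227.4] 97
top lock_top 0.7 [344.8, 240.5] 214
wrist {'vertical_fov': 65.70646984690485, 'cx': 324.2758492194623, 'cy': 243.06412156180514, 'mount': [[-0.0, -0.969, -0.248, 0.067], [1.0, -0.001, 0.0, 0.001], [-0.0, -0.248, 0.969, -0.154], [0.0, 0.0, 0.0, 1.0]]}
0.6 [-3.14156208e+00  4.13473341e-06  4.53771616e-01]
```

View pics/top0.png

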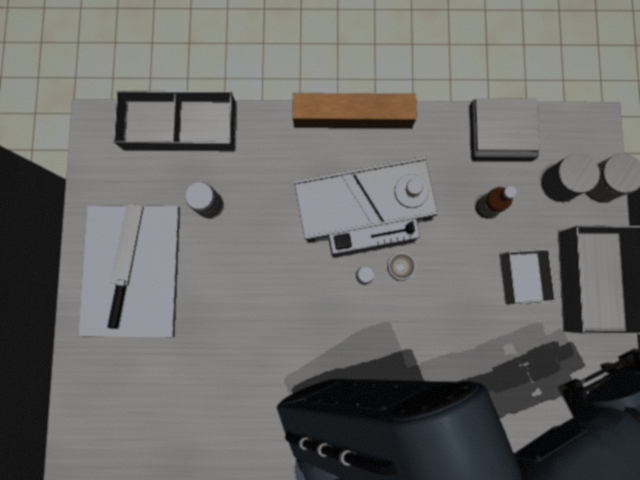

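View pics/side0.png

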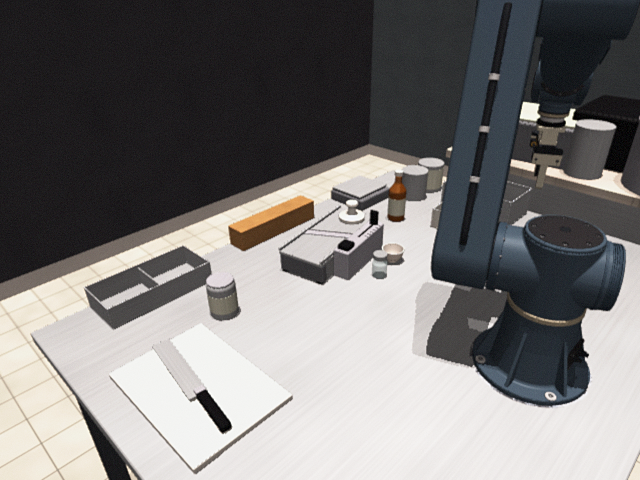

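View pics/wrist0.png

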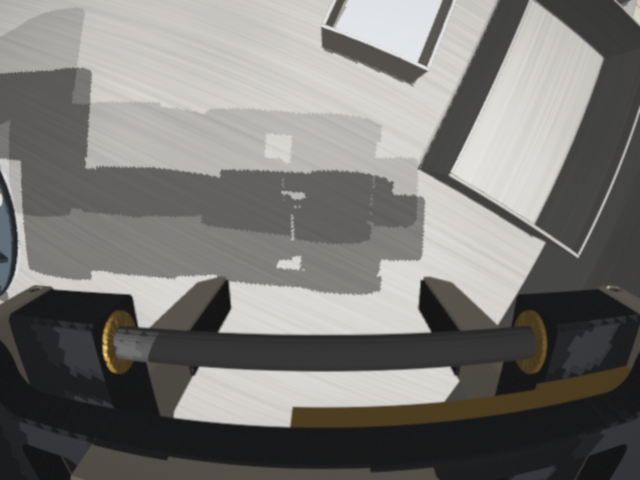

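The top view shows the lever at about (409,229), the lock pad at (343,241), the shaker at (365,274) and the ramekin at (401,266). The deck is beyond the rail, with the pusher at (412,190). Next I'll estimate the slicer's pose.

```bash
cat > h.py <<'E'
from rig import bot
import numpy as np, cv2
from scipy.spatial.transform import Rotation as Ro
def cloud(c,d,T=None):
    m=bot.camera_model(c); f=240/np.tan(np.radians(m["vertical_fov"]/2))
    v,u=np.mgrid[0:480,0:640].astype(float); x=(u-m["cx"])/f; y=(v-m["cy"])/f
    if c=="wrist":
        r=np.hypot(x,y)+1e-9; s=np.tan(np.minimum(r,1.5))/r; x=x*s;y=y*s
    P=np.stack([x*d,y*d,d],-1)
    if c=="wrist":
        M=np.array(m["mount"]); P=P@M[:3,:3].T+M[:3,3]
        return P@T[0].T+T[1]
    return (P-m["t"])@np.array(m["R"])
def wristT(): return Ro.from_euler("xyz",bot.read_ee_rot()).as_matrix(),np.array(bot.read_ee_pos())
E
python3 - <<'E'
from h import *
p,d=bot.read_camera("top"); P=cloud("top",d)
for u,v in((409,229),(343,241),(375,243),(400,266),(365,270),(412,190),(490,205),(200,200)): print((u,v),P[v,u].round(4),p[v,u])
def rect(m):
    q=P[m][:,:2].astype(np.float32); print(m.sum(),cv2.minAreaRect(q))
R=np.zeros((480,640),bool);R[150:262,285:445]=1
z=P[...,2]
rect(R&(abs(z-.09)<.005)&(d>0)&(np.arange(480)[:,None]>215)); rect(R&(abs(z-.073)<.010))
m=R&(z>.12)&(d>0)&(np.arange(480)[:,None]>215);print("lever",m.sum(),P[m].mean(0),P[m].max(0))
m=R&(abs(z-.106)<.007)&(np.arange(640)[None]<360)&(np.arange(480)[:,None]>215);print("lock",m.sum(),P[m].mean(0)); rect(m)
for q in("lever_top","lock_top"):
    o=bot.outline_of("top",q)[0];print(q,o["p"],o["xy"],P[o["mask"]].mean(0))
E
```

```text
(409, 229) [ 0.5717 -0.1484  0.1355] [15 13 14]
(343, 241) [0.5459 0.0069 0.1064] [35 33 34]
(375, 243) [ 0.543  -0.0717  0.0948] [149 151 159]
(400, 266) [ 0.4951 -0.1457  0.004 ] [148 151 159]
(365, 270) [ 0.4782 -0.0484  0.0776] [150 152 160]
(412, 190) [ 0.6665 -0.1572  0.1346] [148 152 159]
(490, 205) [ 0.6375 -0.3526  0.1044] [27 15  7]
(200, 200) [0.6444 0.3569 0.1081] [149 153 160]
1380 ((0.5627601742744446, -0.06067319214344025), (0.054567478597164154, 0.26737141609191895), 11.231664657592773)
7067 ((0.638325572013855, -0.05528424680233002), (0.2047324925661087, 0.34049174189567566), 11.218074798583984)
lever 73 [ 0.57825097 -0.15265466  0.13317487] [ 0.59121072 -0.14449662  0.14055328]
lock 237 [0.54648133 0.00872803 0.10502735]
237 ((0.5469841361045837, 0.008455542847514153), (0.03586343303322792, 0.03975025191903114), 11.631548881530762)Traceback (most recent call last):
  File "<stdin>", line 12, in <module>
IndexError: list index out of range
```

The cloud gives a yaw of about 11.3°. Lever to lock measures 165 mm, as it should. I'll close the gripper, hover and refine with the wrist camera.

```bash
cat >> h.py <<'E'
YAW=0.198
Rs=np.array([[np.cos(YAW),-np.sin(YAW)],[np.sin(YAW),np.cos(YAW)]])
O=np.array([.547,.0085])-Rs@[-.06,.08]
def W(x,y,z): return np.r_[O+Rs@[x,y],z]
def S(P): return np.concatenate([(P[...,:2]-O)@Rs,P[...,2:]],-1)
E
python3 - <<'E'
from h import *
bot.command_gripper(0.0)
bot.movep(W(-.15,-.03,.29),[np.pi,0,YAW])
T=wristT(); p,d=bot.read_camera("wrist"); cv2.imwrite("pics/w1.png",p[:,:,::-1])
P=cloud("wrist",d,T); np.savez("w1.npz",P=P,p=p,d=d)
Q=S(P);z=Q[...,2]; ok=d>0
def st(n,m):
    q=Q[m]; print(n,m.sum(),np.percentile(q,[2,50,98],axis=0).round(4).tolist(),cv2.minAreaRect(q[:,:2].astype(np.float32)))
nb=ok&(abs(Q[...,0]+.06)<.03)
st("lever",nb&(z>.128)&(z<.142)&(abs(Q[...,1]+.085)<.03))
st("lock",nb&(z>.1)&(z<.112)&(abs(Q[...,1]-.08)<.04))
st("rail",ok&(abs(z-.09)<.004)&(abs(Q[...,0]+.06)<.035)&(abs(Q[...,1])<.125))
for q in("lever_top","lock_top"):
    for o in bot.outline_of("wrist",q)[:1]: print(q,o["p"],o["xy"],np.median(Q[o["mask"]],axis=0))
print(bot.read_clock(),bot.read_q(),bot.read_wrist_force())
E
```

```text
lever 477 [[-0.0728, -0.0908, 0.1299], [-0.061, -0.084, 0.1337], [-0.0496, -0.0771, 0.1358]] ((-0.061075352132320404, -0.08395195752382278), (0.014428533613681793, 0.025070255622267723), 89.83997344970703)
lock 1434 [[-0.0772, 0.0615, 0.1006], [-0.0605, 0.0794, 0.1036], [-0.0434, 0.0987, 0.1053]] ((-0.060476675629615784, 0.08018582314252853), (0.03968193754553795, 0.03604871407151222), 88.3902587890625)
rail 8982 [[-0.0843, -0.1044, 0.0869], [-0.0612, -0.011, 0.0892], [-0.0369, 0.1052, 0.0909]] ((-0.06030331924557686, 0.0006434842944145203), (0.2190154641866684, 0.05013896897435188), 89.94247436523438)
lever_top 0.7 [384.0, 125.8] [-0.06169554 -0.08288915  0.13297958]
3.95 [-3.34498145e-01  1.89086161e-01  1.71298004e+00 -3.98621405e-05
  1.23969801e+00  1.03931688e+00] [-0.19913797  0.21733637 -0.10550542]
```

View pics/w1.png

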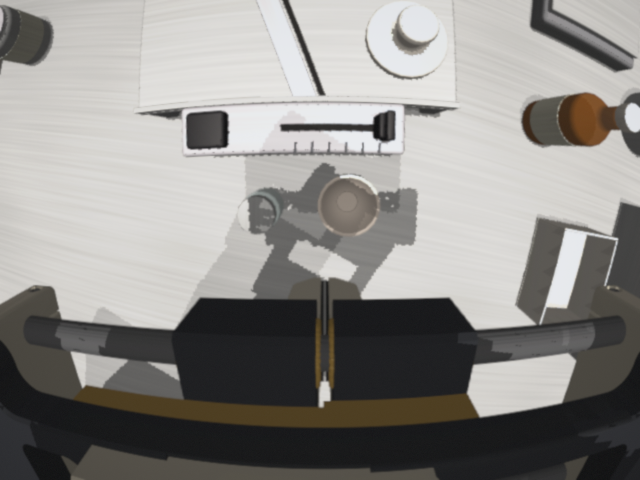

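The wrist view shows the knob at (384,126), the lock pad at (207,130), the bowl at (348,205) and the jar at (263,212). The frame agrees to about 1 mm. I'll check the closed finger geometry from depth before choosing the yaw.

```bash
python3 - <<'E'
from h import *
D=np.load("w1.npz");P=D["P"];d=D["d"]
R,t=wristT(); L=(P-t)@R
m=(d>0)&(P[...,2]>.2)&(abs(L[...,1])<.1)
for z0 in np.arange(-.11,.015,.01):
    k=m&(L[...,2]>=z0)&(L[...,2]<z0+.01)
    if k.sum()>3: print(round(z0,3),k.sum(),L[k][:,:2].min(0).round(3),L[k][:,:2].max(0).round(3))
for rc in((300,325),(330,250),(330,400),(285,310),(285,340),(380,250)): print(rc,L[rc].round(3))
for yw in(YAW,YAW+np.pi/2,YAW-np.pi/2):
    print(yw,bot.ik(W(-.06,-.13,.123),[np.pi,0,yw]),bot.ik(W(-.06,.08,.12),[np.pi,0,yw]))
E
```

```text
-0.11 18198 [-0.007 -0.069] [0.034 0.069]
-0.1 31222 [-0.028 -0.083] [0.036 0.082]
-0.09 16972 [-0.029 -0.085] [0.036 0.087]
-0.08 3676 [-0.007 -0.085] [0.036 0.087]
-0.07 36 [-0.007 -0.001] [0.    0.003]
-0.05 79 [-0.009 -0.   ] [0.007 0.002]
-0.04 87 [ 0.006 -0.002] [0.009 0.004]
-0.03 148 [ 0.006 -0.002] [0.009 0.004]
-0.02 401 [-0.009 -0.014] [0.009 0.016]
-0.01 622 [-0.001 -0.014] [0.009 0.016]
-0.0 393 [ 0.006 -0.013] [0.009 0.015]
0.01 42 [ 0.006 -0.006] [0.009 0.008]
(300, 325) [ 0.005  0.001 -0.009]
(330, 250) [ 0.035 -0.013 -0.094]
(330, 400) [ 0.035  0.015 -0.093]
(285, 310) [ 0.008 -0.005  0.002]
(285, 340) [0.008 0.008 0.001]
(380, 250) [ 0.026 -0.013 -0.096]
0.198 [-3.98733662e-01  5.96220337e-01  1.54992402e+00 -4.44089210e-16
  9.95448293e-01  9.74062665e-01] [-6.95635086e-02  4.84258557e-01  1.75541915e+00 -4.44089210e-16
  9.01914944e-01  1.30323282e+00]
1.7687963267948965 [-0.39873366  0.59622034  1.54992402  0.          0.99544829 -0.59673366] [-6.95635086e-02  4.84258557e-01  1.75541915e+00 -4.44089210e-16
  9.01914944e-01 -2.67563509e-01]
-1.3727963267948966 [-3.98733662e-01  5.96220337e-01  1.54992402e+00 -4.44089210e-16
  9.95448293e-01  2.54485899e+00] None
```

The fingers are slim, about ±9 mm by ±15 mm, and the body sits more than 80 mm up. With the tool at YAW+90° their flat sides push and the wrist camera looks ahead along the rail. I'll approach and feel for contact.

```bash
cat >> h.py <<'E'
ORI=[np.pi,0,YAW+np.pi/2]
def F(): 
    f=np.array(bot.read_wrist_force()); return np.r_[Rs.T@f[:2],f[2]]
def Y(): return S(np.array(bot.read_ee_pos()))
E
python3 - <<'E'
from h import *
bot.movep(W(-.06,-.128,.24),ORI)
bot.move_linear(W(-.06,-.128,.119),rate=.1)
bot.sleep(.2); f0=F(); print("f0",f0,Y(),bot.read_clock())
y=-.128
while y<-.092:
    y+=.001; bot.move_linear(W(-.06,y,.119),rate=.02)
    f=F()-f0
    if abs(f[1])>.6: bot.sleep(.1); print(y,Y().round(4),(F()-f0).round(2)); break
print(bot.read_clock())
p,d=bot.read_camera("wrist"); cv2.imwrite("pics/w2.png",p[:,:,::-1])
np.save("f0.npy",f0)
E
```

```text
f0 [-0.04592376 -0.45871613  0.92897847] [-0.05985586 -0.12809432  0.11941122] 6.9583
-0.123 [-0.06  -0.123  0.119] [ 0.66  1.05 -0.69]
8.3083
```

View pics/w2.png

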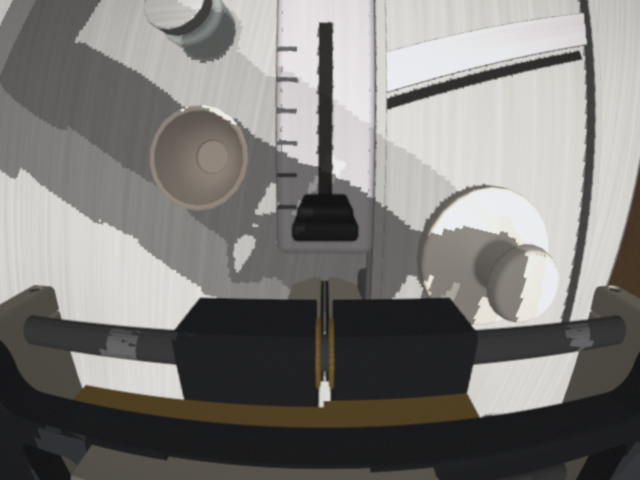

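The knob at (325,218) is straight ahead of the fingers and not yet touched. That trigger was sensor noise of about 1 N. I'll now push with averaged readings and log the profile. The force should rise at 0, 16 and 32 mm. I'll stop about 11 mm after the third rise.

```bash
python3 - <<'E'
from h import *
def fa(n=4):
    a=[]
    for _ in range(n): a.append(F()); bot.sleep(.015)
    return np.mean(a,0)
f0=fa(8); y=-.123; on=[]; state=0; log=[]
bot.move_linear(W(-.06,-.106,.119),rate=.05); y=-.106; ymax=-.100+.0455
while y<ymax:
    y+=.001; bot.move_linear(W(-.06,y,.119),rate=.03); f=(fa()-f0)[1]; log.append((round(y*1e3),round(f,1)))
    if state==0 and f<-2: on.append(y); state=1
    if state==1 and f>-1: state=0
    if len(on)==3 and y>=on[-1]+.0105: break
    if f<-20: print("HIGH");break
print(log); print(on,y,Y(),bot.read_clock())
bot.sleep(.2); T=wristT(); p,d=bot.read_camera("wrist"); cv2.imwrite("pics/w3.png",p[:,:,::-1])
Q=S(cloud("wrist",d,T));m=(d>0)&(abs(Q[...,0]+.06)<.025)&(Q[...,2]>.128)&(Q[...,2]<.142)&(Q[...,1]>y+.01)
q=Q[m];print(m.sum(),np.percentile(q,[2,50,98],axis=0).round(4))
E
```

```text
[(-105, np.float64(-0.6)), (-104, np.float64(-0.1)), (-103, np.float64(-0.1)), (-102, np.float64(-0.2)), (-101, np.float64(0.2)), (-100, np.float64(-0.4)), (-99, np.float64(-0.2)), (-98, np.float64(-1.9)), (-97, np.float64(-3.6)), (-96, np.float64(-5.2)), (-95, np.float64(-4.7)), (-94, np.float64(-5.2)), (-93, np.float64(-4.3)), (-92, np.float64(-1.9)), (-91, np.float64(-0.4)), (-90, np.float64(0.4)), (-89, np.float64(-0.2)), (-88, np.float64(-0.7)), (-87, np.float64(-0.2)), (-86, np.float64(-0.0)), (-85, np.float64(0.3)), (-84, np.float64(0.2)), (-83, np.float64(0.1)), (-82, np.float64(-1.7)), (-81, np.float64(-3.7)), (-80, np.float64(-5.4)), (-79, np.float64(-5.3)), (-78, np.float64(-5.4)), (-77, np.float64(-4.0)), (-76, np.float64(-1.3)), (-75, np.float64(-0.3)), (-74, np.float64(-0.2)), (-73, np.float64(-0.4)), (-72, np.float64(-0.6)), (-71, np.float64(-0.9)), (-70, np.float64(-0.0)), (-69, np.float64(-0.2)), (-68, np.float64(-0.3)), (-67, np.float64(-0.5)), (-66, np.float64(-1.7)), (-65, np.float64(-3.8)), (-64, np.float64(-5.2)), (-63, np.float64(-5.1)), (-62, np.float64(-5.1)), (-61, np.float64(-4.1)), (-60, np.float64(-1.7)), (-59, np.float64(-0.1)), (-58, np.float64(-0.4)), (-57, np.float64(0.1)), (-56, np.float64(-0.0)), (-55, np.float64(-0.0)), (-54, np.float64(-0.2))]
[-0.09699999999999999, -0.08099999999999997, -0.06499999999999996] -0.05399999999999995 [-0.05998707 -0.05396988  0.11901786] 25.45
2173 [[-0.0722 -0.0423  0.1291]
 [-0.0605 -0.0354  0.1335]
 [-0.0486 -0.0288  0.1357]]
```

View pics/w3.png

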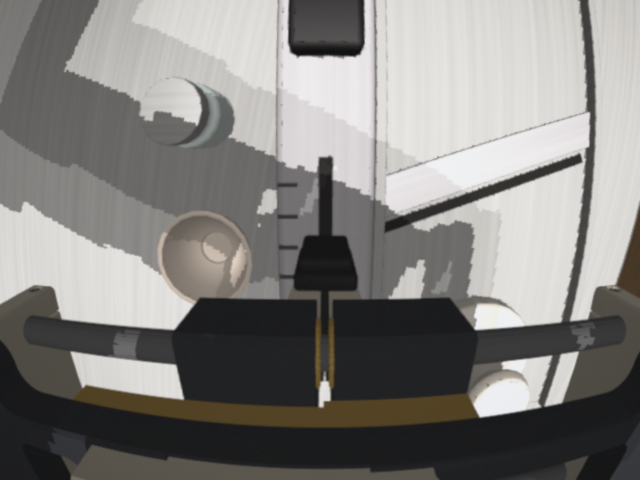

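I felt three clean clicks 16 mm apart, and the depth reading puts the lever at 48.5 mm of travel, the third click. I'll back off, rise, cross over and press the lock.

```bash
python3 - <<'E'
from h import *
bot.move_linear(W(-.06,-.064,.119),rate=.08)
bot.move_linear(W(-.06,-.064,.21),rate=.15)
bot.move_linear(W(-.06,.08,.21),rate=.15)
bot.move_linear(W(-.06,.08,.128),rate=.12)
def fa(n=3):
    a=[]
    for _ in range(n): a.append(F()); bot.sleep(.015)
    return np.mean(a,0)
bot.sleep(.15); f0=fa(6); z=.128; log=[]
while z>.102:
    z-=.001; bot.move_linear(W(-.06,.08,z),rate=.03); f=(fa()-f0)[2]; log.append((round(z*1e3),round(Y()[2]*1e3,1),round(f,1)))
    if f>20: break
for l in log: print(*l,end=" | ")
bot.sleep(.3)
print((fa()-f0),Y(),bot.read_clock())
E
```

```text
127 127.0 0.2 | 126 126.0 0.8 | 125 125.0 0.4 | 124 123.9 0.5 | 123 123.0 0.1 | 122 122.0 0.4 | 121 121.0 -0.0 | 120 120.0 0.0 | 119 119.0 0.7 | 118 118.0 0.3 | 117 117.0 -0.1 | 116 116.0 -0.2 | 115 115.0 0.8 | 114 114.0 1.0 | 113 112.9 1.8 | 112 111.9 1.0 | 111 110.9 1.2 | 110 109.9 1.4 | 109 108.9 1.2 | 108 107.9 0.8 | 107 107.2 5.0 | 106 107.1 15.9 | 105 106.9 26.4 | [-9.77088224  2.0739472  26.61916825] [-0.05990852  0.07997147  0.10694104] 36.175
```

The pad hit its hard stop at a tip height of 96 mm, which matches fully down, and held 26 N. I'll retract and check.

```bash
python3 - <<'E'
from h import *
bot.move_linear(W(-.06,.08,.2),rate=.15)
bot.move_linear(W(-.14,.0,.29),rate=.25)
bot.sleep(.2)
T=wristT(); p,d=bot.read_camera("wrist"); cv2.imwrite("pics/w4.png",p[:,:,::-1])
Q=S(cloud("wrist",d,T));z=Q[...,2];nb=(d>0)&(abs(Q[...,0]+.06)<.03)
for n,m in(("lever",nb&(z>.128)&(z<.142)&(abs(Q[...,1]+.035)<.04)),("lock",nb&(abs(Q[...,0]+.06)<.014)&(abs(Q[...,1]-.08)<.014)),("rail",nb&(abs(z-.09)<.003)&(abs(Q[...,0]+.06)<.022)&(Q[...,1]>.02)&(Q[...,1]<.05))):
    print(n,m.sum(),np.percentile(Q[m],[2,50,98],axis=0).round(4).tolist())
p,d=bot.read_camera("top"); cv2.imwrite("pics/t4.png",p[:,:,::-1])
print(bot.read_clock(),F())
E
```

```text
lever 431 [[-0.0733, -0.0424, 0.1292], [-0.0617, -0.0355, 0.1334], [-0.0497, -0.0286, 0.136]]
lock 832 [[-0.0737, 0.0666, 0.0936], [-0.0602, 0.0798, 0.0952], [-0.0467, 0.0933, 0.0967]]
rail 1339 [[-0.0811, 0.0208, 0.0877], [-0.0604, 0.0352, 0.0892], [-0.0391, 0.0495, 0.0908]]
37.9833 [-0.27917531 -0.39513116 -1.13072953]
```

View pics/w4.png

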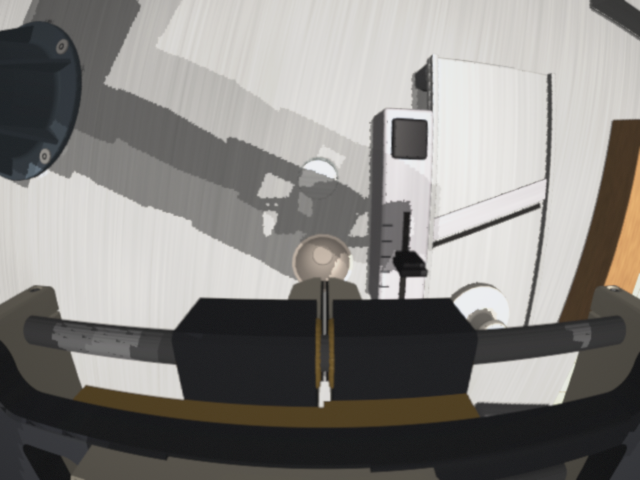

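The picture shows the lever at (408,263), the pad at (408,138) low on the rail, and the jar and bowl still standing. The pad is 6.0 mm above the rail and the lever is at 48.5 mm of travel. I'm handing it in.

```bash
python3 -c "
from rig import bot
bot.hand_in()"
```

```text
the job is handed in; nothing more can be done
```

The lever is at its third click and the lock pad is fully down. I handed the job in at about 38 s on the robot's clock, with the arm clear of everything; no verdict was reported.

- **Lever:** I pushed it only on its near side, with the closed fingertips. The force peaked at about 5 N three times, 16 mm apart, and I stopped once the third click had sprung ahead of the finger. Depth readings just after the push and again at the end put it at about 48.5 mm of travel, against 48 mm for the third click.
- **Lock:** I pressed the pad down onto a hard stop, reaching about 26 N there. Afterwards its top measured 6.0 mm above the rail, which is fully down.
- **Bystanders:** the last wrist picture shows the jar and bowl standing, and no unexpected contact was felt. I did not measure the positions of the bystanders at the end.
- **Checks that disagreed:** a first force reading of about 1 N before contact was sensor noise, so I averaged the readings from then on. The network missed the lever in one top view and the lock in one wrist view, so I took those positions from the depth data instead.

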